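# Open the honey jar in the jar holder

### The arm

A 7-joint arm with a two-finger parallel gripper is mounted at the origin on a cart in front of the work surface, level with it; the furniture and walls round the work are solid. World frame = base frame: x ahead of the robot, y to its left, z up, the work surface at z = 0. Lengths are in m, angles in degrees, forces in N, time in s.
With the tool pointing down it reaches from about 0.425 to 0.875 m from the base axis. Payload 4.7 kg.
Tool frame: the origin (TCP) lies on the mounting face of the last link; the fingertips stand tcp_to_tips ahead of it and the grasp point (between the pads) lies 164 mm ahead of it (tcp_to_tips is the distance from the TCP to the fingertips, in m); z points along the fingers, y is the line along which they close (so a half turn about z gives the same grasp; the last joint's range is limited). The gripper opens to 87 mm and grips with 3 to 60 N. Pads are 19 mm wide; open, the fingers measure 117 mm over their backs; the gripper's body (75 mm by 190 mm) begins 51 mm behind the grasp point.
Start: joints at [-70.468, 18.392, -4.016, 83.108, 1.295, 78.541, -3.26], TCP at [0.209, 0.616, 0.405] pointing down, gripper open.
Joint ranges: [-163.93, 163.93], [-17.29, 119.83], [-79.2, 71.16], [3.27, 140.29], [-89.18, 269.18], [5.43, 117.66], [-154.24, 154.24]. Speed limits (degrees/s): [147.25, 147.25, 180, 180, 180, 180, 180].

### API

Orientations are given as [roll, pitch, yaw] about the fixed x, y, z axes, in that order (R = Rz(yaw) Ry(pitch) Rx(roll)).
In Python, from cell import get_obs, read_camera, sign_off, tcp_to_tips gives the robot as it stands.
- The arm moves only by the tool drive_tool, never from a script. Its argument "rows" is one flat list of numbers, 7 for each row, row after row: the shift along the tool's x, y, z in m, then the turn, a rotation vector about the tool's x, y, z in rad, then the gripper command: -1 is shut, 1 is fully open, values between are in proportion. In form: [tx, ty, tz, rx, ry, rz, fingers, tx, ty, tz, rx, ry, rz, fingers, ...]. A call has 1 to 5 rows; each row shifts and turns the commanded pose from where the row before left it, along the tool's axes as they then stand; what a row does not reach is not made up. A row lasts 1/8 s, in which the tool goes at most 62.5 mm and 10.7 degrees, less where a joint would pass 70% of its speed; a pose out of reach is approached as far as the arm can. A call is refused whole if a number of a shift passes 0.0625 or a number of a turn 0.188, either way. A call with a gripper value outside its range is refused whole. The fingers move at their own pace and stop on an object; "grip_force" is the grip in N (left out, the last holds). Time passes only in rows, so rows that do not move let the fingers close. It gives the time, the measured TCP pose, the force, the opening and the grip force at its end, in the units of the state.
- get_obs(): the state, without advancing time (a new reading comes with each control period).
- read_camera(name): name is "scene" or "top" or "wrist"; returns a dict with "color" (480x640x3 uint8, blue, green, red), "fov_y" (degrees; the focal length in pixels is half the picture's height over the tangent of half this angle, whatever the lens; pixels are square), "cx", "cy" (the principal point, pixels), "cam_to_world" (4x4, takes a point from camera to world coordinates); the wrist camera has in their place "mount" (4x4, takes a point from camera to tool coordinates, whose origin is the TCP and whose axes are the flange's). Camera axes: x right, y up, looking along -z (the intrinsics and any distortion apply to the point x, -y, -z); pixel columns grow to the right and rows downward; lengths in m; the calibration is good to about 2 mm. A picture is of the moment at which its call begins: read the wrist's pose just before it. There is no depth.
- sign_off(): hands the job in; it is judged then, once.
The state is a dict: "time_s": time; "qpos": joint angles; "joint_velocities": joint speeds; "effort": joint torques, N m; "tool_pos": TCP position; "tool_rot": TCP orientation; "force": force on the tool from outside, world axes, zero at the start; "wrist_torque": the same for the moment, N m; "grip_width": finger opening in m; "grasp_force": force on a finger pad.
Only numpy, scipy, OpenCV 4.12 (cv2) and the standard library are available. Lean on these libraries where they do the work, as an engineer would, in place of code of your own. Each camera call takes 0.05 s, during which the arm holds its last target. There are 200 camera calls.

### The job

The honey jar for the tea has a tight screw cap. Slide the jar along the worktop, never lifting or tipping it, through the open mouth of the jar holder until it is fully home in the nest, so that the holder keeps it from turning; then unscrew the cap anticlockwise until the threads let go and raise it straight up just clear of the jar. Finish while still holding the cap, level and no more than about 4 cm above the open mouth, with the jar still home in the holder, and leave the mug, the lemon and the tea box where they are.

Things in the scene. Friction and masses are not known exactly. Their poses are not given: they have to be found in the camera images.
- jar_center (a point): Honey jar: six-sided, amber, cream label, gold cap; 0.45 to 0.7 kg. 64 mm across the flats, 74 mm across the corners; sides vertical from 0 to 74 mm up, then shoulder and round neck; 105 mm tall with its cap. This point: on its axis, 50 mm above its underside. z up; flats face +x and -x, corners point to +y and -y (the shape repeats every 60 degrees).
- jar_mouth (a point): Centre of the jar's glass rim, 101 mm above its underside, axes as jar_center. A red springy sealing ring stands up to 3.5 mm above it once the cap is off. Three-start right-hand thread: seen from above, turning the cap anticlockwise opens it; the cap climbs 3.6 mm per rad. Dragged by its cap the jar tips easily; held by its body it slides well, steadiest between flats that face roughly along the way.
- cap_center (a point): Gold screw cap, round, 61 mm wide, 19 mm tall, 35 g; this point: on its axis, half-way up. Tight, it is about 96 mm above the jar's underside. It breaks loose at 0.3 to 0.5 N m: a jar not in the holder turns with it. The threads let go after 1.1 rad (4 mm up), then it lifts straight off; pulled sooner, it lifts the jar. Its lower edge passes the rim 15 mm above its tight height.
- holder: Jar holder fixed to the worktop: off-white open-ended hexagonal nest, like a spanner's jaw, 40 mm tall, teal rubber lining, no floor (the jar slides in on the worktop). Origin: on the worktop, where the jar's axis is when fully home. z up, mouth to +y. Parallel jaws at x = -33.5 and +33.5 mm, y = -18 to 22 mm, 1.5 mm clear each side of the jar's flats; the back is a 120 degree V for the jar's corner.
- holder_mouth (a point): Centre of the holder's mouth, on the worktop 50 mm from its origin along +y, axes as holder. From the jaws the mouth flares to 98 mm wide here. The jar goes in along -y, two flats parallel to the jaws, until its corner meets the V. Dark suction feet, 18 mm tall, reach 87 mm to each side and 93 mm behind the holder's origin.
- mug: Bystander: two-tone teal and cream mug, 78 mm wide, 113 mm with handle, 101 mm tall; origin at its underside.
- lemon: Bystander: yellow lemon, 78x55x56 mm; origin at its underside.
- tea_box: Bystander: pale green tea carton, 65x142x73 mm; origin at the centre of its underside.
There are look-alikes about, which are no part of the job. Of the things like the part that bears cap_center, leave any that is green or orange; of the rest the larger one is meant.

How it is judged:
By the outcome, as a careful person would: the job done as asked, in the order asked, and still so for the second after the job is handed in, while the arm keeps its last pose, push and grip.
It also fails if it takes over 61 s, if anything falls off the work surface, if the arm or the gripper's body presses on something with over 40 N, if the wrist force passes 120 N, or if a joint passes its speed limit or range.

## Working session

There is one attempt and no reset: what is moved stays moved. The work goes in short steps, Python scripts to look and compute and a tool call to move; the robot and the scene stay as the last step left them, time stands still between calls to the robot, and variables do not carry over. Pictures are saved under pics/ and viewed, at most 10 in all, crops included, and the job is handed in when it is done.

Besides the shell and the picture viewer there is one more tool, called after ">>>" by a JSON object that holds its "api" and its "payload", one argument or row to a line. drive_tool: Moves the arm, as the interface text tells. Its arguments: {"type":"object","properties":{"rows":{"type":"array","items":{"type":"number"}},"grip_force":{"type":"number"}},"required":["rows"]}

```bash
ls; mkdir -p pics; python3 - <<'E'
from cell import *
import cv2,numpy as np
print(get_obs(),tcp_to_tips)
for n in("scene","top"):
    c=read_camera(n);cv2.imwrite(f"pics/{n}0.png",c["color"]);print(n,{k:v for k,v in c.items() if k!="color"})
E
```

```text
pics
{'time_s': 0.0, 'qpos': array([-70.46927467,  18.44051584,  -4.01589483,  83.17364335,
         1.29531557,  78.54009482,  -3.25681756]), 'joint_velocities': array([-0.0403382 , -0.09348868, -0.06069764,  0.03493686,  0.00702048,
       -0.00907826,  0.02319285]), 'effort': array([-1.76418282e-03, -4.91292429e+01, -4.04916890e-01, -3.12526774e+01,
       -6.40500477e-02,  4.34371771e-02,  2.00525628e-04]), 'tool_pos': array([0.20861025, 0.61541023, 0.40365575]), 'tool_rot': array([-1.79891005e+02,  5.82515936e-03,  1.61282592e+02]), 'force': array([-0.66148927,  0.17795389, -0.06843389]), 'wrist_torque': array([-0.04723915, -0.00127922, -0.02266314]), 'grasp_force': 0.0, 'grip_width': 0.0873549540603682} 0.1822
scene {'fov_y': 52.06610090872239, 'cx': 312.400030028368, 'cy': 251.76587421727794, 'cam_to_world': array([[ 0.79182949,  0.45896107, -0.4029402 ,  0.11860089],
       [-0.61060649,  0.58100357, -0.53813992, -0.64337991],
       [-0.01287558,  0.67215295,  0.74030036,  0.99237955],
       [ 0.        ,  0.        ,  0.        ,  1.        ]])}
top {'fov_y': 56.309531914285884, 'cx': 318.54900407247607, 'cy': 241.94242079390037, 'cam_to_world': array([[-0.01144879,  0.99671313, -0.08019888,  0.5129693 ],
       [-0.99989548, -0.01211962, -0.00788275, -0.00499202],
       [-0.00882882,  0.08010025,  0.99674771,  1.10362944],
       [ 0.        ,  0.        ,  0.        ,  1.        ]])}
```

View pics/top0.png

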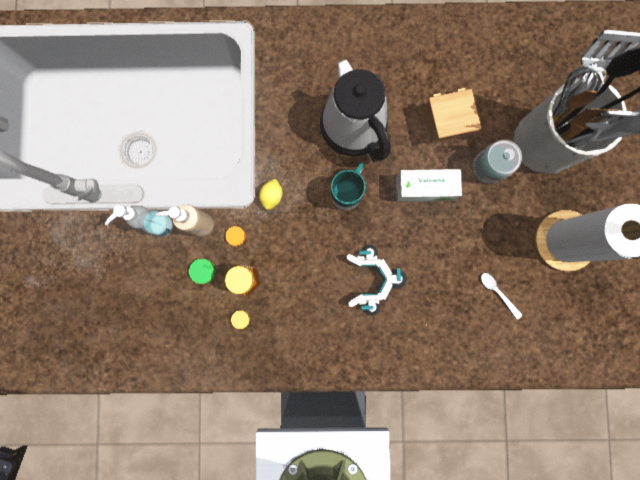

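View pics/scene0.png

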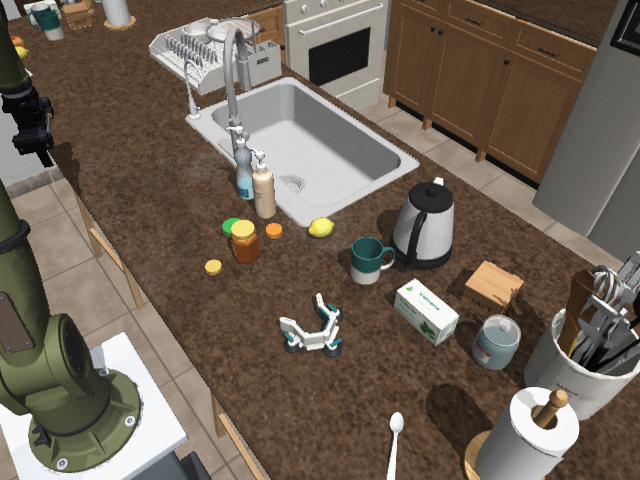

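Top view: jar with the larger gold cap at (240,280), a small gold look-alike at (240,320), green at (202,271), orange at (235,236). The holder is at about (372,280) with its mouth toward image left (+y), the mug at (348,187), the lemon at (270,194) and the tea box at (430,184). The scene view agrees.

```bash
cat > h.py <<'E'
import numpy as np,cv2
from cell import *
from scipy.spatial.transform import Rotation as R
def pose(c,o=None):
    if "cam_to_world" in c: return c["cam_to_world"]
    T=np.eye(4);T[:3,:3]=R.from_euler("xyz",o["tool_rot"],degrees=True).as_matrix();T[:3,3]=o["tool_pos"];return T@c["mount"]
def ray(c,p,M):
    f=240/np.tan(np.radians(c["fov_y"]/2))
    d=M[:3,:3]@np.array([(p[0]-c["cx"])/f,-(p[1]-c["cy"])/f,-1]);return M[:3,3],d
def onz(c,p,z,M):
    o,d=ray(c,p,M);return o+d*(z-o[2])/d[2]
def blobs(img,lo,hi,amin=30):
    m=cv2.inRange(cv2.cvtColor(img,cv2.COLOR_BGR2HSV),np.array(lo),np.array(hi))
    cs,_=cv2.findContours(m,cv2.RETR_EXTERNAL,cv2.CHAIN_APPROX_NONE)
    return sorted([x for x in cs if cv2.contourArea(x)>amin],key=cv2.contourArea,reverse=True)
E
python3 - <<'E'
from h import *
c=read_camera("top");M=pose(c);im=c["color"]
for b in blobs(im,(20,120,120),(35,255,255))[:4]:
    (x,y),r=cv2.minEnclosingCircle(b);e=cv2.fitEllipse(b);print("yellow",e[0],r,cv2.contourArea(b),onz(c,e[0],.105,M))
for b in blobs(im,(0,0,170),(180,60,255))[:8]:
    x,y,w,h=cv2.boundingRect(b)
    if 330<x<400 and 230<y<320:
        print("holder",x,y,w,h,onz(c,(x,y),.04,M),onz(c,(x+w,y+h),.04,M))
print(cv2.resize(im[230:330,190:430],(800,333),interpolation=cv2.INTER_CUBIC).shape)
s=read_camera("scene")
a=cv2.resize(im[235:325,220:420],(800,360),interpolation=cv2.INTER_CUBIC)
b=cv2.resize(s["color"][205:365,200:400],(300,240),interpolation=cv2.INTER_CUBIC)
out=np.zeros((600,800,3),np.uint8);out[:360]=a;out[360:,:300]=b;cv2.imwrite("pics/crop1.png",out)
for b in blobs(s["color"],(20,120,120),(35,255,255))[:4]: print("s",cv2.fitEllipse(b)[0],cv2.contourArea(b),onz(s,cv2.fitEllipse(b)[0],.1,pose(s)))
w=read_camera("wrist");print({k:v for k,v in w.items() if k!="color"})
E
```

```text
yellow (270.4471740722656, 193.9516143798828) 15.811488151550293 506.5 [0.70323192 0.11016008 0.105     ]
yellow (234.5751190185547, 235.4700469970703) 9.047500610351562 227.0 [0.61015394 0.19087081 0.105     ]
(333, 800, 3)
s (320.875, 227.13194274902344) 336.5 [0.67361448 0.05951109 0.1       ]
s (212.8177947998047, 266.4319763183594) 148.0 [0.38800514 0.11568273 0.1       ]
s (241.6170196533203, 231.085693359375) 98.5 [0.50586929 0.17410618 0.1       ]
s (21.208181381225586, 51.12664794921875) 79.0 [0.35442881 1.57149111 0.1       ]
{'fov_y': 63.333838564688044, 'cx': 317.7072082210754, 'cy': 235.78179159061844, 'mount': array([[-8.25989623e-04,  9.64519022e-01,  2.64012071e-01,
         7.20225807e-02],
       [ 9.99999619e-01,  7.21828661e-04,  4.91537501e-04,
         1.07729889e-03],
       [ 2.83525791e-04,  2.64012376e-01, -9.64519251e-01,
         2.04173329e-02],
       [ 0.00000000e+00,  0.00000000e+00,  0.00000000e+00,
         1.00000000e+00]])}
```

View pics/crop1.png

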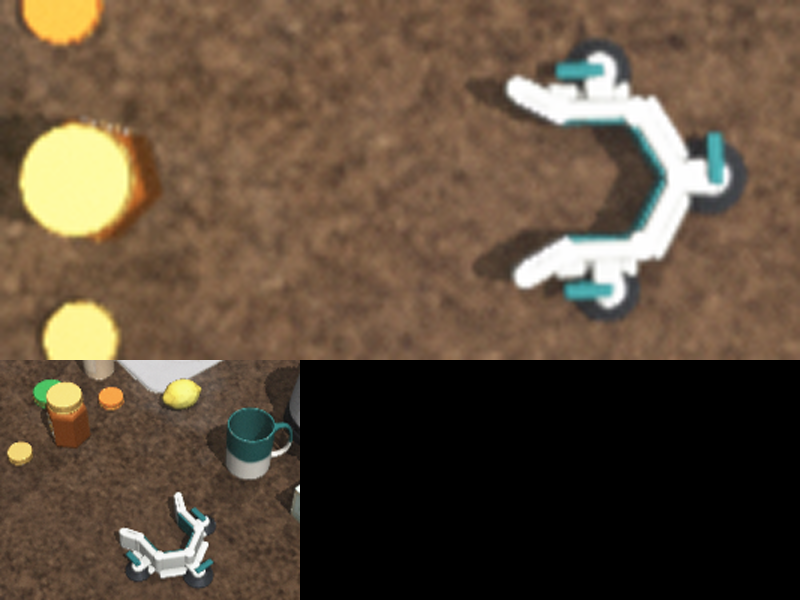

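Crop: the jar's cap is centred at full-image (239.3,280) and one jar corner points roughly right (-y). The holder's mouth faces left, turned by a few degrees. The lower inset confirms the layout.

```bash
python3 - <<'E'
from h import *
c=read_camera("top");M=pose(c);im=c["color"]
for n,p,z in(("cap",(239.3,280),.105),("tipU",(220+512/4,235+87/4),.04),("tipL",(220+522/4,235+275/4),.04),("backV",(220+665/4,235+180/4),.04),("corner",(220+160/4,235+185/4),.074)):
    print(n,onz(c,p,z,M).round(4))
s=read_camera("scene");print(onz(s,(244,230),.105,pose(s)))
T=np.array(get_obs()["tool_pos"]);o=get_obs()
Rm=R.from_euler("xyz",o["tool_rot"],degrees=True)
d=np.array([.50,.06,.42])-T
print("tool shift",Rm.inv().apply(d), Rm.as_matrix().round(3))
E
```

```text
cap [0.5106 0.18   0.105 ]
tipU [ 0.5625 -0.066   0.04  ]
tipL [ 0.4518 -0.0701  0.04  ]
backV [ 0.5065 -0.1553  0.04  ]
corner [0.5071 0.1383 0.074 ]
[0.51055046 0.16905726 0.105     ]
tool shift [-0.45425584 -0.43262357 -0.01530161] [[-0.947  0.321 -0.   ]
 [ 0.321  0.947 -0.   ]
 [-0.    -0.    -1.   ]]
```

>>> {"api": "drive_tool", "payload": {
  "rows": [-0.0385,-0.0384,-0.0013,0,0,0,1,-0.0385,-0.0384,-0.0013,0,0,0,1,-0.0385,-0.0384,-0.0013,0,0,0,1,-0.0385,-0.0384,-0.0013,0,0,0,1,-0.0385,-0.0384,-0.0013,0,0,0,1],
  "grip_force": 15
}}

```text
time_s: 0.98
tool_pos: [0.33, 0.3701, 0.4115]
tool_rot: [180.0, 0.0, 161.3]
force: [-0.1, -0.6, 0.2]
grip_width: 0.087
grasp_force: 0.0
```

>>> {"api": "drive_tool", "payload": {
  "rows": [-0.0385,-0.0384,-0.0013,0,0,0,1,-0.0385,-0.0384,-0.0013,0,0,0,1,-0.0385,-0.0384,-0.0013,0,0,0,1,-0.0385,-0.0384,-0.0013,0,0,0,1,-0.0385,-0.0384,-0.0013,0,0,0,1]
}}

```text
time_s: 1.6
tool_pos: [0.4505, 0.1265, 0.4182]
tool_rot: [179.9, 0.0, 161.3]
force: [0.9, 0.7, 0.6]
grip_width: 0.0869
grasp_force: 0.0
```

>>> {"api": "drive_tool", "payload": {
  "rows": [-0.0385,-0.0384,-0.0013,0,0,0,1,-0.0385,-0.0384,-0.0013,0,0,0,1,0,0,0,0,0,0,1,0,0,0,0,0,0,1]
}}

```text
time_s: 2.1
tool_pos: [0.4981, 0.0315, 0.4203]
tool_rot: [180.0, -0.0, 161.3]
force: [0.6, 0.5, -0.6]
grip_width: 0.0869
grasp_force: 0.0
```

```bash
python3 - <<'E'
from h import *
o=get_obs();c=read_camera("wrist");M=pose(c,o);cv2.imwrite("pics/w1.png",c["color"])
print(o["tool_pos"],o["tool_rot"],o["qpos"].round(1))
np.savez("w1.npz",M=M)
E
```

```text
[0.4981155  0.03145736 0.42027553] [ 1.79965932e+02 -3.53775696e-02  1.61284148e+02] [-35.7  -1.4  28.8 103.7   0.7  77.6  64.2]
```

View pics/w1.png

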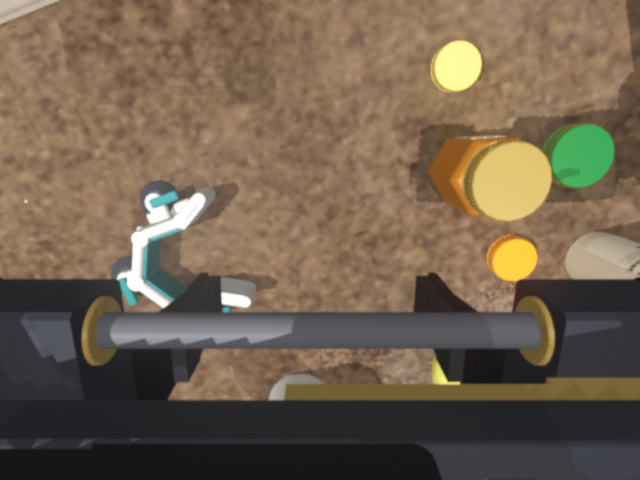

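Wrist view: jar body corner at (430,172), cap at (508,180), holder at about (180,250) with its lower tip partly behind a finger at (235,295). The green cap sits close behind the jar at (580,155).

```bash
python3 - <<'E'
from h import *
im=cv2.imread("pics/w1.png");M=np.load("w1.npz")["M"];c=read_camera("wrist")
a=cv2.resize(im[110:240,400:640],(800,433),interpolation=cv2.INTER_CUBIC)[:290]
b=cv2.resize(im[170:325,100:270],(329,300),interpolation=cv2.INTER_CUBIC)
out=np.zeros((600,800,3),np.uint8);out[:290]=a;out[290:590,:329]=b
t=read_camera("top")["color"][240:320,330:410];out[290:590,340:640]=cv2.resize(t,(300,300),interpolation=cv2.INTER_CUBIC)
cv2.imwrite("pics/crop2.png",out)
J=np.float32([508,180])
e=[cv2.fitEllipse(x) for x in blobs(im[:270],(15,90,100),(32,255,255),200)]
for x in e: print(x, onz(c,x[0],.105,M))
for q in blobs(im[:270,400:],(3,130,60),(32,255,255),200): 
    q=q+np.array([400,0]);h=cv2.convexHull(q);p=cv2.approxPolyDP(h,3,True)[:,0]
    print(cv2.contourArea(q),p.tolist())
E
```

```text
((489.67584228515625, 125.92949676513672), (160.61830139160156, 264.4212341308594), 147.5404815673828) [0.4682197  0.17529486 0.105     ]
((509.6763000488281, 254.44203186035156), (35.3545036315918, 66.97904205322266), 83.51215362548828) [0.57027563 0.16955611 0.105     ]
((134.66928100585938, 40.152915954589844), (42.134803771972656, 68.07887268066406), 177.91693115234375) [ 0.33320787 -0.04486297  0.105     ]
((39.42234420776367, 141.65029907226562), (34.28701400756836, 75.00606536865234), 81.55937957763672) [ 0.37246728 -0.14122852  0.105     ]
((27.53706932067871, 82.20024871826172), (45.1689453125, 72.21966552734375), 155.05348205566406) [ 0.33342919 -0.12871125  0.105     ]
((389.9559326171875, 140.82711791992188), (30.724849700927734, 51.43672180175781), 116.391845703125) [0.45498476 0.10350074 0.105     ]
((184.70045471191406, 15.294806480407715), (31.579116821289062, 34.85433578491211), 49.24453353881836) [ 0.33017177 -0.00587169  0.105     ]
((581.4530029296875, 92.2735824584961), (25.674163818359375, 49.133758544921875), 62.9871940612793) [0.46653622 0.24223131 0.105     ]
[... 1159 characters left out ...]
365478516, 39.174774169921875), 77.92499542236328) [ 0.50825682 -0.01193965  0.105     ]
((175.1791534423828, 87.7443618774414), (21.080141067504883, 26.844173431396484), 10.215373039245605) [ 0.37047741 -0.03112067  0.105     ]
((9.635398864746094, 205.0446014404297), (20.374408721923828, 24.026391983032227), 3.6249001026153564) [ 0.40710758 -0.18660772  0.105     ]
((591.9932861328125, 116.75537109375), (16.780302047729492, 53.640464782714844), 72.94092559814453) [0.4857886  0.24691992 0.105     ]
3476.5 [[562, 185], [498, 220], [468, 215], [444, 201], [427, 171], [446, 137], [514, 136], [547, 155]]
1502.0 [[536, 248], [533, 269], [489, 269], [486, 263], [488, 248], [503, 235], [519, 235]]
```

View pics/crop2.png

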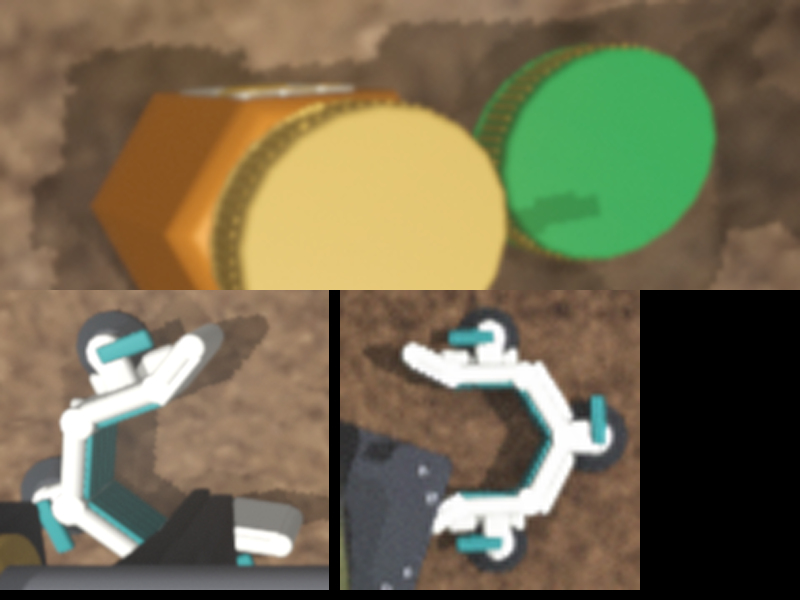

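Crop: base corner at wrist pixel (427.6,171.5), next base corner at (446.5,138.5), shoulder corner at about (451,180.5). In the top view, the jaws' inner edges run (360.7,265.3)-(377.5,264.8) and (362,294.4)-(379.3,293.9), with the V apex at (386.8,279.2).

```bash
python3 - <<'E'
from h import *
M=np.load("w1.npz")["M"];c=read_camera("wrist");im=cv2.imread("pics/w1.png")
def ang(a,b): d=b-a;return np.degrees(np.arctan2(d[1],d[0])),np.linalg.norm(d[:2])
P=lambda p,z:onz(c,p,z,M)
A=P((427.6,171.5),0);B=P((446.5,138.5),0);C=P((451,180.5),.074);cap=P((512,182),.1055)
# cap top ellipse: yellow pale mask around
m=[x for x in blobs(im[130:225,465:556],(18,60,180),(30,190,255),500)]
for x in m: e=cv2.fitEllipse(cv2.convexHull(x));e=(e[0][0]+465,e[0][1]+130);cap=P(e,.105);print("cap ell",e,cap)
print("base corner",A,"next",B,"shoulder",C,"cap",cap)
print("edge",ang(A,B),"axis->corner",ang(cap,A))
t=read_camera("top");MT=pose(t);Q=lambda p:onz(t,p,.04,MT)
u1,u2,l1,l2,v=map(Q,[(360.7,265.3),(377.5,264.8),(362,294.4),(379.3,293.9),(386.8,279.2)])
print("jaws",ang(u2,u1),ang(l2,l1),u1,u2,l1,l2,"V",v)
mask=cv2.inRange(cv2.cvtColor(t["color"],cv2.COLOR_BGR2HSV),(0,0,150),(180,70,255))[240:320,342:400]
# teal lining in wrist view: holder pts
for n,p in(("V back w",(100+85*.517,170+(505-290)*.517)),("corner",(100+90*.517,170+(432-290)*.517)),("jaw end",(100+160*.517,170+(403-290)*.517)),("tipU",(100+213*.517,170+(335-290)*.517))): print(n,P(p,.04))
E
```

```text
cap ell (511.4435348510742, 181.13914489746094) [0.51309859 0.18239368 0.105     ]
base corner [0.5053952  0.14852729 0.        ] next [0.47976663 0.17457916 0.        ] shoulder [0.50502481 0.1479799  0.074     ] cap [0.51309859 0.18239368 0.105     ]
edge (np.float64(134.5307186382406), np.float64(0.036544808297273496)) axis->corner (np.float64(-102.81469759745467), np.float64(0.034731462425024125))
jaws (np.float64(91.03382087886564), np.float64(0.039761884245279225)) (np.float64(91.00865547501617), np.float64(0.04073111405254703)) [ 0.54185861 -0.09574085  0.04      ] [ 0.54257602 -0.13549627  0.04      ] [ 0.4733575 -0.0975011  0.04     ] [ 0.4740745 -0.1382259  0.04     ] V [ 0.50836261 -0.15667769  0.04      ]
V back w [ 0.51206693 -0.15379724  0.04      ]
corner [ 0.47746351 -0.13457268  0.04      ]
jaw end [ 0.47501192 -0.09546577  0.04      ]
tipU [ 0.45225121 -0.05753792  0.04      ]
```

>>> {"api": "drive_tool", "payload": {
  "rows": [0.0112,0.0495,0,0,0,0,1,0.0112,0.0495,0,0,0,0,1,0.0112,0.0495,0,0,0,0,1,0,0,0.0075,0,0,0.181,1,0,0,0.0075,0,0,0.181,1]
}}

```text
time_s: 2.98
tool_pos: [0.5137, 0.1841, 0.405]
tool_rot: [-180.0, 0.0, 140.4]
force: [0.7, -0.6, 0.3]
grip_width: 0.0871
grasp_force: 0.0
```

>>> {"api": "drive_tool", "payload": {
  "rows": [0,0,0.0075,0,0,0.181,1,0,0,0.0075,0,0,0.181,1,0,0,0.0075,0,0,0.181,1,0,0,0.0075,0,0,0.181,1,0,0,0.0075,0,0,0.181,1]
}}

```text
time_s: 3.6
tool_pos: [0.5137, 0.1831, 0.3676]
tool_rot: [-180.0, -0.0, 88.4]
force: [-0.5, -0.2, 0.3]
grip_width: 0.0867
grasp_force: 0.0
```

>>> {"api": "drive_tool", "payload": {
  "rows": [0,0,0.0075,0,0,0.181,1,0,0,0.0075,0,0,0.181,1,0,0,0.0075,0,0,0.181,1,0,0,0.0075,0,0,0.181,1,0,0,0.0075,0,0,0.181,1]
}}

```text
time_s: 4.22
tool_pos: [0.5138, 0.1831, 0.3301]
tool_rot: [-180.0, -0.0, 36.6]
force: [-0.8, 0.5, 0.2]
grip_width: 0.0869
grasp_force: 0.0
```

>>> {"api": "drive_tool", "payload": {
  "rows": [0,0,0.0075,0,0,0.181,1,0,0,0.0075,0,0,0.181,1,0,0,0,0,0,0,1,0,0,0,0,0,0,1]
}}

```text
time_s: 4.72
tool_pos: [0.5141, 0.1828, 0.3157]
tool_rot: [-180.0, -0.0, 16.3]
force: [0.7, 0.9, 0.9]
grip_width: 0.0869
grasp_force: 0.0
```

```bash
python3 - <<'E'
from h import *
o=get_obs();c=read_camera("wrist");M=pose(c,o);np.savez("w2.npz",M=M)
s=read_camera("scene")["color"];t=read_camera("top")["color"]
out=np.zeros((600,800,3),np.uint8);out[:360,:480]=cv2.resize(c["color"],(480,360));out[360:600,:320]=cv2.resize(s[130:330,130:400],(320,240));out[360:600,330:730]=cv2.resize(t[200:320,180:380],(400,240))
cv2.imwrite("pics/w2.png",out);cv2.imwrite("pics/w2full.png",c["color"])
print(o["tool_pos"],o["tool_rot"],o["qpos"].round(1),o["time_s"])
E
```

```text
[0.51407354 0.18276329 0.31566457] [-1.79986776e+02 -2.29334368e-02  1.63050542e+01] [-50.7   9.9  31.3 105.6  -5.7  65.9 -91.1] 4.725
```

View pics/w2.png

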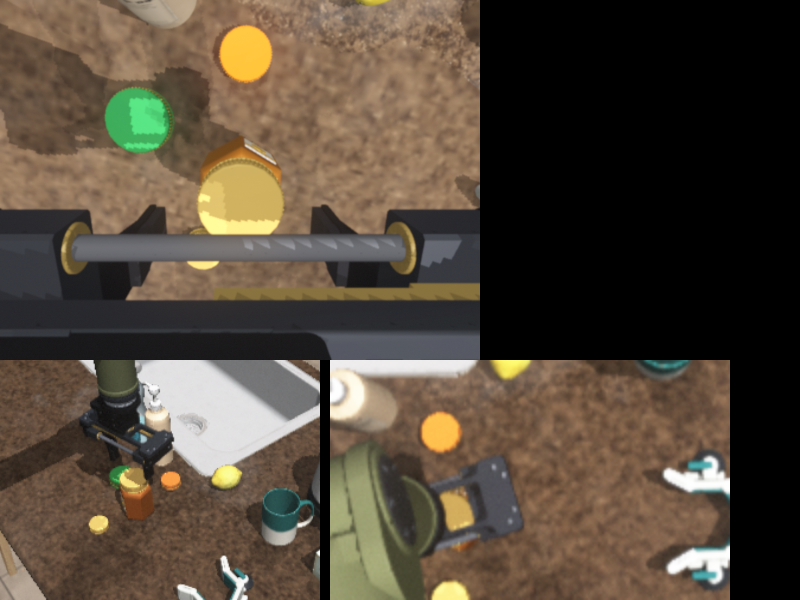

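The wrist view shows the jar centred between the fingers (cap at x≈240 of 480), with a corner pointing straight up in the image, so the flats face the fingers. Descending.

>>> {"api": "drive_tool", "payload": {
  "rows": [0,0,0.0286,0,0,0,1,0,0,0.0286,0,0,0,1,0,0,0.0286,0,0,0,1,0,0,0,0,0,0,1,0,0,0,0,0,0,1]
}}

```text
time_s: 5.5
tool_pos: [0.5147, 0.1825, 0.2307]
tool_rot: [-180.0, -0.1, 16.1]
force: [0.4, -0.1, -0.1]
grip_width: 0.087
grasp_force: 0.0
```

>>> {"api": "drive_tool", "payload": {
  "rows": [0,0,0,0,0,0,0.4,0,0,0,0,0,0,0.2,0,0,0,0,0,0,-1,0,0,0,0,0,0,-1,0,0,0,0,0,0,-1],
  "grip_force": 20
}}

```text
time_s: 6.12
tool_pos: [0.5145, 0.1822, 0.2301]
tool_rot: [180.0, -0.0, 16.1]
force: [-0.1, -2.3, 4.2]
grip_width: 0.0639
grasp_force: 19.9
```

>>> {"api": "drive_tool", "payload": {
  "rows": [0,0,0,0,0,-0.0555,-1,0,0,0,0,0,-0.0555,-1,0,0,0,0,0,-0.0555,-1,0,0,0,0,0,-0.0555,-1,0,0,0,0,0,-0.0555,-1]
}}

```text
time_s: 6.75
tool_pos: [0.5145, 0.1824, 0.2301]
tool_rot: [-180.0, -0.1, 32.1]
force: [0.4, 0.3, 3.8]
grip_width: 0.0639
grasp_force: 20.0
```

>>> {"api": "drive_tool", "payload": {
  "rows": [-0.0058,0.0088,0,0,0,0,-1,-0.0117,0.0177,0,0,0,0,-1,-0.0117,0.0177,0,0,0,0,-1,-0.0117,0.0177,0,0,0,0,-1,-0.0117,0.0177,0,0,0,0,-1]
}}

```text
time_s: 7.38
tool_pos: [0.5118, 0.0861, 0.2301]
tool_rot: [-179.9, -0.1, 31.9]
force: [1.2, 4.6, 5.6]
grip_width: 0.0637
grasp_force: 19.9
```

>>> {"api": "drive_tool", "payload": {
  "rows": [-0.0117,0.0177,0,0,0,0,-1,-0.0117,0.0177,0,0,0,0,-1,-0.0117,0.0177,0,0,0,0,-1,-0.0117,0.0177,0,0,0,0,-1,-0.0058,0.0088,0,0,0,0,-1]
}}

```text
time_s: 8.0
tool_pos: [0.5091, -0.0099, 0.2301]
tool_rot: [-179.9, -0.1, 31.8]
force: [-0.3, 6.2, 6.8]
grip_width: 0.0639
grasp_force: 19.9
```

```bash
python3 - <<'E'
from h import *
o=get_obs();c=read_camera("wrist");M=pose(c,o);np.savez("w3.npz",M=M)
s=read_camera("scene")["color"];t=read_camera("top")["color"]
out=np.zeros((600,800,3),np.uint8);out[:360,:480]=cv2.resize(c["color"],(480,360));out[360:600,:400]=cv2.resize(s[240:390,220:470],(400,240));out[360:600,410:710]=cv2.resize(t[230:330,300:425],(300,240))
cv2.imwrite("pics/w3.png",out)
cv2.imwrite("pics/w3full.png",c["color"])
print(o["tool_pos"],o["tool_rot"],o["force"].round(1),o["wrist_torque"].round(2),o["grip_width"],o["time_s"])
E
```

```text
[ 0.50911925 -0.00985555  0.2301498 ] [-1.79932053e+02 -8.40826247e-02  3.18349049e+01] [-0.3  6.2  6.8] [1.38 0.16 0.05] 0.06391051530188951 8.0
```

View pics/w3.png

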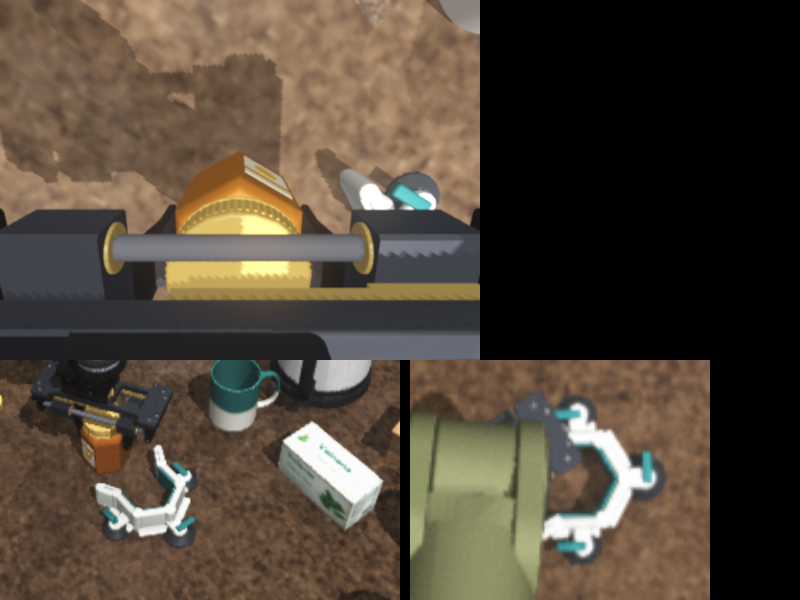

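Wrist view: the jar is held square between the fingers, base corner at full pixel (320,203). The far holder tip is at about (467,237). The scene inset shows the jar upright just short of the mouth.

```bash
python3 - <<'E'
from h import *
im=cv2.imread("pics/w3full.png");M=np.load("w3.npz")["M"];c=read_camera("wrist");o=get_obs()
g=cv2.cvtColor(im,cv2.COLOR_BGR2HSV)
m=cv2.inRange(g[150:290],(3,140,60),(22,255,255));cs=max(cv2.findContours(m,0,1)[0],key=cv2.contourArea)+np.array([0,150])
top=cs[cs[:,0,1].argmin(),0];print("corner px",top, cv2.approxPolyDP(cv2.convexHull(cs),3,True)[:,0].tolist())
A=onz(c,top,0,M);tx=R.from_euler("xyz",o["tool_rot"],degrees=True).as_matrix()
print("A",A,"axis",A-tx[:,0]*.0370,"in tool",(tx.T@(A-o["tool_pos"])).round(4))
m=cv2.inRange(g[200:300,430:600],(0,0,175),(180,50,255))
for x in cv2.findContours(m,0,1)[0]:
    if cv2.contourArea(x)>80:
        x=x+np.array([430,200]);p=x[x[:,0,0].argmin(),0];q=x[x[:,0,1].argmin(),0];print("tip",p,onz(c,p,.04,M),q,onz(c,q,.04,M),cv2.boundingRect(x))
t=read_camera("top");MT=pose(t)
g=cv2.cvtColor(t["color"],cv2.COLOR_BGR2HSV);m=cv2.inRange(g[245:320,340:400],(0,0,190),(180,60,255))
E
```

```text
corner px [317 202] [[403, 282], [402, 289], [234, 289], [234, 277], [259, 234], [317, 202], [329, 207], [390, 261]]
A [0.53829605 0.00968886 0.        ] axis [ 5.06855617e-01 -9.81752226e-03  5.07508470e-06] in tool [ 0.0356 -0.0022  0.2301]
tip [557 257] [ 0.58090093 -0.09364216  0.04      ] [559 256] [ 0.581753  -0.0940998  0.04     ] (557, 256, 25, 24)
tip [479 255] [ 0.56280537 -0.06264942  0.04      ] [492 243] [ 0.57046071 -0.06411344  0.04      ] (479, 243, 46, 37)
```

>>> {"api": "drive_tool", "payload": {
  "rows": [-0.0075,0.013,0,0,0,0,-1,-0.0075,0.013,0,0,0,0,-1,-0.0075,0.013,0,0,0,0,-1,-0.005,0.0087,0,0,0,0,-1]
}}

```text
time_s: 8.75
tool_pos: [0.511, -0.064, 0.2302]
tool_rot: [-179.9, -0.1, 31.9]
force: [0.9, 6.6, 7.7]
grip_width: 0.064
grasp_force: 19.9
```

>>> {"api": "drive_tool", "payload": {
  "rows": [-0.0025,0.0043,0,0,0,0,-1,-0.0025,0.0043,0,0,0,0,-1,-0.0025,0.0043,0,0,0,0,-1,-0.0025,0.0043,0,0,0,0,-1]
}}

```text
time_s: 9.25
tool_pos: [0.5117, -0.083, 0.2302]
tool_rot: [-179.8, -0.1, 32.0]
force: [-0.3, 7.6, 7.9]
grip_width: 0.0639
grasp_force: 19.9
```

>>> {"api": "drive_tool", "payload": {
  "rows": [-0.0025,0.0043,0,0,0,0,-1,-0.0025,0.0043,0,0,0,0,-1]
}}

```text
time_s: 9.5
tool_pos: [0.512, -0.0929, 0.2302]
tool_rot: [-179.8, -0.1, 32.0]
force: [0.4, 6.9, 9.5]
grip_width: 0.064
grasp_force: 19.9
```

>>> {"api": "drive_tool", "payload": {
  "rows": [-0.002,0.0035,0,0,0,0,-1,-0.002,0.0035,0,0,0,0,-1]
}}

```text
time_s: 9.75
tool_pos: [0.5122, -0.101, 0.2302]
tool_rot: [-179.8, -0.1, 32.0]
force: [0.1, 6.0, 8.5]
grip_width: 0.064
grasp_force: 19.9
```

>>> {"api": "drive_tool", "payload": {
  "rows": [-0.002,0.0035,0,0,0,0,-1,-0.002,0.0035,0,0,0,0,-1]
}}

```text
time_s: 10.0
tool_pos: [0.5126, -0.109, 0.2302]
tool_rot: [-179.8, -0.1, 32.0]
force: [-1.2, 7.5, 9.4]
grip_width: 0.064
grasp_force: 19.9
```

>>> {"api": "drive_tool", "payload": {
  "rows": [-0.001,0.0017,0,0,0,0,-1,-0.001,0.0017,0,0,0,0,-1,0,0,0,0,0,0,-1]
}}

```text
time_s: 10.38
tool_pos: [0.5126, -0.1132, 0.2302]
tool_rot: [-179.9, -0.1, 31.9]
force: [0.0, 4.6, 9.8]
grip_width: 0.064
grasp_force: 19.9
```

>>> {"api": "drive_tool", "payload": {
  "rows": [-0.001,0.0017,0,0,0,0,-1,0,0,0,0,0,0,-1]
}}

```text
time_s: 10.62
tool_pos: [0.5127, -0.1151, 0.2302]
tool_rot: [-179.9, -0.1, 31.9]
force: [1.0, 6.7, 8.7]
grip_width: 0.064
grasp_force: 19.9
```

>>> {"api": "drive_tool", "payload": {
  "rows": [-0.001,0.0017,0,0,0,0,-1,0,0,0,0,0,0,-1]
}}

```text
time_s: 10.88
tool_pos: [0.5128, -0.1164, 0.2302]
tool_rot: [-179.8, -0.1, 32.0]
force: [-0.9, 7.3, 9.3]
grip_width: 0.0637
grasp_force: 19.9
```

>>> {"api": "drive_tool", "payload": {
  "rows": [-0.001,0.0017,0,0,0,0,-1,0,0,0,0,0,0,-1]
}}

```text
time_s: 11.12
tool_pos: [0.5129, -0.1171, 0.2303]
tool_rot: [-179.7, -0.1, 32.0]
force: [-1.9, 11.3, 11.6]
grip_width: 0.0638
grasp_force: 19.9
```

>>> {"api": "drive_tool", "payload": {
  "rows": [-0.001,0.0017,0,0,0,0,-1,0,0,0,0,0,0,-1]
}}

```text
time_s: 11.38
tool_pos: [0.513, -0.1177, 0.2303]
tool_rot: [-179.5, -0.2, 32.1]
force: [-1.7, 14.6, 12.9]
grip_width: 0.0642
grasp_force: 19.9
```

>>> {"api": "drive_tool", "payload": {
  "rows": [-0.001,0.0017,0,0,0,0,-1,0,0,0,0,0,0,-1]
}}

```text
time_s: 11.62
tool_pos: [0.5126, -0.1188, 0.2302]
tool_rot: [-179.4, -0.1, 32.1]
force: [-3.0, 16.1, 15.9]
grip_width: 0.0638
grasp_force: 20.0
```

>>> {"api": "drive_tool", "payload": {
  "rows": [0,0,0,0,0,0,1,0,0,0,0,0,0,1,0,0,0,0,0,0,1,0,0,-0.03,0,0,0,1,0,0,-0.05,0,0,0,1]
}}

```text
time_s: 12.25
tool_pos: [0.5116, -0.1244, 0.3084]
tool_rot: [-179.9, 0.3, 31.9]
force: [1.4, 1.1, 0.5]
grip_width: 0.0864
grasp_force: 0.0
```

>>> {"api": "drive_tool", "payload": {
  "rows": [0.03,0,0,0,0,0,1,0.03,0,0,0,0,0,1,0,0,0,0,0,0,1]
}}

```text
time_s: 12.62
tool_pos: [0.5649, -0.0909, 0.309]
tool_rot: [180.0, 0.1, 32.1]
force: [-0.1, -0.9, 0.3]
grip_width: 0.0872
grasp_force: 0.0
```

```bash
python3 - <<'E'
from h import *
o=get_obs();c=read_camera("wrist");M=pose(c,o);np.savez("w4.npz",M=M)
s=read_camera("scene")["color"];t=read_camera("top")["color"]
out=np.zeros((600,800,3),np.uint8);out[:300,:400]=cv2.resize(c["color"],(400,300));out[300:600,:400]=cv2.resize(s[270:360,260:380],(400,300),interpolation=cv2.INTER_CUBIC);out[300:600,410:785]=cv2.resize(t[230:330,300:425],(375,300));out[:300,410:800]=cv2.resize(c["color"][220:400,220:454],(390,300))
cv2.imwrite("pics/w4.png",out)
cv2.imwrite("pics/w4full.png",c["color"])
print(o["tool_pos"],o["tool_rot"],o["force"].round(1),o["qpos"].round(1),o["time_s"])
E
```

```text
[ 0.56487747 -0.0909037   0.30895893] [1.79950031e+02 7.86368088e-02 3.20734870e+01] [-0.1 -0.9  0.3] [-26.6  14.7  38.2 102.6  -9.8  66.1 -43.2] 12.625
```

View pics/w4.png

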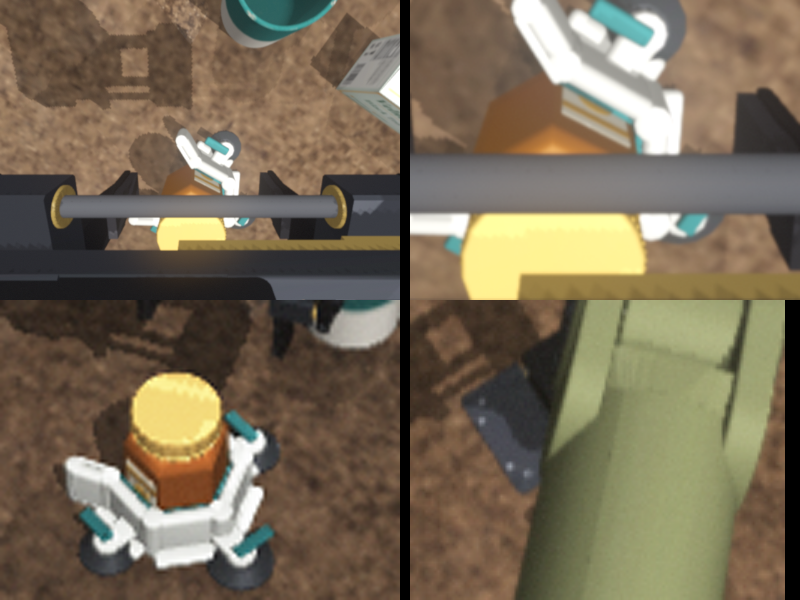

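Wrist and scene views: the jar stands upright inside the nest with its corner at the back V and no gap visible. Next I grip the cap.

>>> {"api": "drive_tool", "payload": {
  "rows": [-0.0291,-0.0029,0,0,0,0,1,-0.0292,-0.0029,0,0,0,0,1,0,0,0.02,0,0,0,1,0,0,0.027,0,0,0,1,0,0,0,0,0,0,1]
}}

```text
time_s: 13.4
tool_pos: [0.5096, -0.1182, 0.2609]
tool_rot: [-179.9, 0.2, 31.9]
force: [-0.2, 0.1, -0.1]
grip_width: 0.0877
grasp_force: 0.0
```

>>> {"api": "drive_tool", "payload": {
  "rows": [0,0,0,0,0,0,0.4,0,0,0,0,0,0,0.2,0,0,0,0,0,0,-1,0,0,0,0,0,0,-1,0,0,0,0,0,0,-1],
  "grip_force": 10
}}

```text
time_s: 14.02
tool_pos: [0.5117, -0.1169, 0.2631]
tool_rot: [-179.9, -0.0, 32.0]
force: [-1.7, 2.4, 6.5]
grip_width: 0.0612
grasp_force: 10.0
```

>>> {"api": "drive_tool", "payload": {
  "rows": [0,0,0,0,0,0,-1,0,0,0,0,0,0,-1,0,0,0,0,0,-0.08,-1,0,0,0,0,0,-0.08,-1],
  "grip_force": 45
}}

```text
time_s: 14.52
tool_pos: [0.5117, -0.1169, 0.2633]
tool_rot: [-179.9, -0.1, 41.3]
force: [-3.2, 4.1, 8.7]
grip_width: 0.0602
grasp_force: 45.0
```

>>> {"api": "drive_tool", "payload": {
  "rows": [0,0,-0.0003,0,0,-0.1,-1,0,0,-0.0003,0,0,-0.1,-1]
}}

```text
time_s: 14.78
tool_pos: [0.5116, -0.1167, 0.2638]
tool_rot: [-179.9, -0.1, 52.8]
force: [-3.0, 3.9, 6.6]
grip_width: 0.0605
grasp_force: 45.0
```

```bash
python3 - <<'E'
from h import *
o=get_obs();print(o["tool_pos"],o["tool_rot"],o["force"].round(1),o["wrist_torque"].round(2),o["qpos"].round(1),o["grip_width"])
s=read_camera("scene")["color"];cv2.imwrite("pics/s5.png",s)
E
```

```text
[ 0.51159221 -0.11671454  0.26379772] [-1.79923407e+02 -7.51247371e-02  5.27981980e+01] [-3.   3.9  6.6] [ 0.72  0.77 -0.15] [-23.3  11.3  36.8 111.5  -7.9  59.7 -20.3] 0.06049082738234742
```

>>> {"api": "drive_tool", "payload": {
  "rows": [0,0,-0.0005,0,0,-0.1,-1,0,0,-0.0005,0,0,-0.1,-1,0,0,-0.0005,0,0,-0.1,-1,0,0,-0.0005,0,0,-0.1,-1]
}}

```text
time_s: 15.32
tool_pos: [0.5112, -0.1169, 0.2647]
tool_rot: [-179.9, -0.0, 75.7]
force: [-0.6, 2.4, -0.9]
grip_width: 0.0602
grasp_force: 45.0
```

>>> {"api": "drive_tool", "payload": {
  "rows": [0,0,-0.0004,0,0,-0.1,-1,0,0,-0.0004,0,0,-0.1,-1,0,0,-0.0004,0,0,-0.1,-1,0,0,-0.0004,0,0,-0.1,-1]
}}

```text
time_s: 15.82
tool_pos: [0.5112, -0.1169, 0.2661]
tool_rot: [-179.9, -0.0, 98.7]
force: [-1.5, 2.5, -0.9]
grip_width: 0.0603
grasp_force: 45.0
```

```bash
python3 - <<'E'
from h import *
o=get_obs();print(o["tool_pos"],o["tool_rot"],o["force"].round(1),o["wrist_torque"].round(2),o["qpos"].round(1),o["grip_width"])
s=read_camera("scene")["color"];out=np.zeros((300,800,3),np.uint8);a=cv2.imread("pics/scene0.png")
out[:,:400]=cv2.resize(cv2.imread("pics/s5.png")[270:360,260:380],(400,300),interpolation=cv2.INTER_CUBIC)
out[:,400:]=cv2.resize(s[270:360,260:380],(400,300),interpolation=cv2.INTER_CUBIC);cv2.imwrite("pics/s6.png",out)
E
```

```text
[ 0.51117122 -0.11691243  0.2661359 ] [-1.79923157e+02 -4.58045166e-02  9.86596702e+01] [-1.5  2.5 -0.9] [ 0.39  0.28 -0.01] [-18.7  10.6  31.5 111.2  -6.4  59.9  24.2] 0.06025738565644643
```

View pics/s6.png

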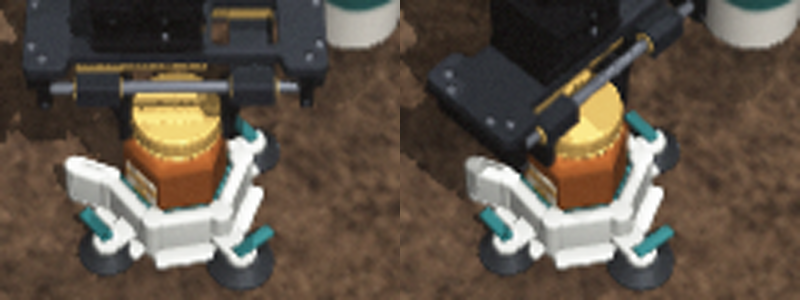

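Both scene crops show the jar still seated, and the gripper has turned about 67° with the cap. I'll turn further for margin, then lift gently.

>>> {"api": "drive_tool", "payload": {
  "rows": [0,0,-0.0003,0,0,-0.1,-1,0,0,-0.0003,0,0,-0.1,-1,0,0,-0.0003,0,0,-0.1,-1,0,0,0,0,0,-0.1,-1]
}}

```text
time_s: 16.38
tool_pos: [0.5112, -0.117, 0.2672]
tool_rot: [-180.0, -0.1, 121.5]
force: [-2.4, 3.6, 1.7]
grip_width: 0.0604
grasp_force: 45.0
```

>>> {"api": "drive_tool", "payload": {
  "rows": [0,0,-0.001,0,0,0,-1,0,0,-0.001,0,0,0,-1]
}}

```text
time_s: 16.62
tool_pos: [0.5114, -0.1175, 0.2695]
tool_rot: [-180.0, 0.0, 121.2]
force: [-0.8, 1.4, -1.1]
grip_width: 0.0603
grasp_force: 45.0
```

>>> {"api": "drive_tool", "payload": {
  "rows": [0,0,-0.002,0,0,0,-1,0,0,0,0,0,0,-1]
}}

```text
time_s: 16.88
tool_pos: [0.5116, -0.1175, 0.2719]
tool_rot: [180.0, 0.0, 121.3]
force: [-1.1, 1.0, -0.4]
grip_width: 0.06
grasp_force: 45.0
```

>>> {"api": "drive_tool", "payload": {
  "rows": [0,0,-0.0033,0,0,0,-1,0,0,-0.0033,0,0,0,-1,0,0,-0.0033,0,0,0,-1,0,0,-0.0033,0,0,0,-1,0,0,-0.0033,0,0,0,-1]
}}

```text
time_s: 17.5
tool_pos: [0.5116, -0.1174, 0.2885]
tool_rot: [180.0, 0.0, 121.4]
force: [-0.5, 0.2, -0.2]
grip_width: 0.0602
grasp_force: 45.0
```

>>> {"api": "drive_tool", "payload": {
  "rows": [0,0,0,0,0,0,-1,0,0,0,0,0,0,-1,0,0,0,0,0,0,-1]
}}

```text
time_s: 17.88
tool_pos: [0.5115, -0.1174, 0.288]
tool_rot: [-180.0, -0.0, 121.4]
force: [0.4, -0.6, -0.7]
grip_width: 0.0601
grasp_force: 45.0
```

```bash
python3 - <<'E'
from h import *
o=get_obs();print(o["tool_pos"],o["tool_rot"],o["force"].round(1),o["wrist_torque"].round(2),o["grip_width"])
s=read_camera("scene")["color"];t=read_camera("top")["color"]
out=np.zeros((480,800,3),np.uint8)
out[:,:480]=cv2.resize(s[265:365,250:350],(480,480),interpolation=cv2.INTER_CUBIC)
out[:240,480:]=cv2.resize(s[180:380,180:450],(320,240));out[240:,480:]=cv2.resize(t[160:360,180:460],(320,240));cv2.imwrite("pics/s7.png",out)
E
```

```text
[ 0.51146778 -0.11735199  0.28799766] [-1.79989783e+02 -8.68213672e-03  1.21371301e+02] [ 0.4 -0.6 -0.7] [-0.08  0.01  0.01] 0.06008952709886571
```

View pics/s7.png

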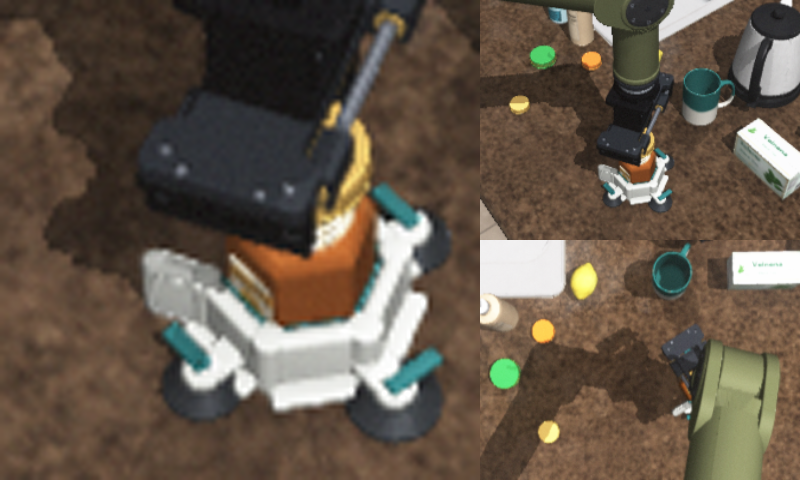

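The final view shows the cap held above the jar with the neck exposed. The jar is seated in the nest, and the mug, lemon and tea box are where they were.

```bash
python3 -c "
from cell import *
print(sign_off())"
```

```text
the job is handed in; nothing more can be done
None
```

The job is handed in: the jar is home in the holder, the cap is unscrewed and held level about 1 cm above the open mouth, and the mug, lemon and tea box were not touched.

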